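# Pair the bisque cups with their saucers

### The job

Pick out the four straight-sided cups and put each one down gently, upright, in the middle of the saucer of its own shape and size: large round on large round, small round on small round, square on square and oblong on oblong, the last two with their sides parallel to the saucer's. Leave the saucers, the vase and the bowl where they stand.

Things in the scene. Friction and masses are not known exactly. Their poses are not given: they have to be found in the camera images.
- cup_large: Large round straight-sided cup: outer diameter 66, height 78, wall 5, open top, 200 g. Pale unglazed stoneware, loose, standing on the table; the origin is the centre of its underside, z up.
- cup_small: Small round straight-sided cup: outer diameter 46, height 56, wall 5, open top, 100 g. Pale unglazed stoneware, loose, standing on the table; the origin is the centre of its underside, z up.
- cup_square: Square straight-sided cup: 54 x 54 outside, height 66, wall 5, open top, 160 g; x and y are square to its sides. Pale unglazed stoneware, loose, standing on the table; the origin is the centre of its underside, z up.
- cup_oblong: Oblong straight-sided cup: 84 long (along x) by 46 wide (along y) outside, height 52, wall 5, open top, 150 g. Pale unglazed stoneware, loose, standing on the table; the origin is the centre of its underside, z up.
- saucer_large: Large round saucer, outer diameter 118, rim 14 high with sloping sides; flat inner floor about 92 across, 6 above the underside. Pale unglazed stoneware, loose, standing on the table; the origin is the centre of its underside, z up.
- saucer_small: Small round saucer, outer diameter 90, rim 14 high with sloping sides; flat inner floor about 67 across, 6 above the underside. Pale unglazed stoneware, loose, standing on the table; the origin is the centre of its underside, z up.
- saucer_square: Square saucer, 104 x 104 outside, rim 12 high and 6 thick; flat inner floor 92 x 92, 6 above the underside; x and y are square to its sides. Pale unglazed stoneware, loose, standing on the table; the origin is the centre of its underside, z up.
- saucer_oblong: Oblong saucer, 130 long (along x) by 90 wide (along y) outside, rim 12 high and 6 thick; flat inner floor 118 x 78, 6 above the underside. Pale unglazed stoneware, loose, standing on the table; the origin is the centre of its underside, z up.
- vase: Small vase with a round belly 66 across and a narrow neck 20 across, height 104; not part of the job. Pale unglazed stoneware, loose, standing on the table; the origin is the centre of its underside, z up.
- bowl: Open bowl flaring from a foot 40 across to a rim 100 across, height 42; no saucer belongs to it. Pale unglazed stoneware, loose, standing on the table; the origin is the centre of its underside, z up.
There are look-alikes about, which are no part of the job. What is shaped like the cup_square but black or green is not meant.

How it is judged:
By the outcome, as a careful person would: the job done as asked, in the order asked, and still so for the second after the job is handed in, with the robot touching nothing.
It also fails if it takes over 112 s, if anything falls off the work surface, if the arm or the gripper's body presses on something with over 40 N, if the wrist force passes 120 N, or if a joint passes its speed limit or range.

### The arm

A 6-joint arm with a two-finger parallel gripper is mounted at the origin on the work surface. World frame = base frame: x ahead of the robot, y to its left, z up, the work surface at z = 0. Lengths are in m, angles in degrees, forces in N, time in s.
With the tool pointing down it reaches from about 0.375 to 0.9 m from the base axis. Payload 3.1 kg.
Tool frame: the origin (TCP) lies at the very end of the fingers, on their centre line; the grasp point (between the pads) lies bot.grip_point_offset behind it (bot.grip_point_offset is the distance from the TCP to the grasp point, in m); z points along the fingers, y is the line along which they close (so a half turn about z gives the same grasp; the last joint's range is limited). The gripper opens to 87 mm and grips with 3 to 60 N. Pads are 19 mm wide; open, the fingers measure 117 mm over their backs; the gripper's body (75 mm by 190 mm) begins 51 mm behind the grasp point.
Start: joints at [-79.097, 30.224, 82.088, -0, 67.689, -10.227], TCP at [0.225, -0.583, 0.196] pointing down, gripper open.
Joint ranges: [-176.69, 176.69], [-43.24, 126.21], [12.49, 139.97], [-82, 262], [0, 151.66], [-163.58, 163.58]. Speed limits (degrees/s): [159.86, 159.86, 180, 180, 180, 180].

### API

Orientations are given as a 3x3 rotation matrix whose columns are the frame's x, y, z axes.
In Python, from rig import bot, viewer, ticket gives the robot as it stands.
- The arm moves only by the tool servo_tool, never from a script. Its argument "targets" is a list of rows, each an object with "offset": the shift along the tool's x, y, z in m, a list of three; "dr": the turn, a rotation vector about the tool's x, y, z in degrees, a list of three. In form: [{"offset": [x, y, z], "dr": [ax, ay, az]}, ...]. A call has 1 to 20 rows; each row is the pose to reach, as a shift and turn from the pose commanded when the call began, along the tool's axes at that moment; what a row does not reach only later rows make up. A row lasts 1/12 s, in which the tool goes at most 41.7 mm and 7.16 degrees, less where a joint would pass 70% of its speed; a pose out of reach is approached as far as the arm can. A call with a gripper value outside its range is refused whole. "gripper" is the gripper command: -1 is fully open, 1 is shut, values between are in proportion, set as the call begins (left out, the last holds). The fingers move at their own pace and stop on an object; the grip force is fixed at half the most. Time passes only in rows, so rows that repeat a pose let the fingers close. It gives the time, the measured TCP pose, the force, the opening and the grip force at its end, in the units of the state.
- bot.read_state(): the state, without advancing time (a new reading comes with each control period).
- viewer.capture(name): name is "scene" or "top"; returns a dict with "color" (400x640x3 uint8, red, green, blue), "camera_matrix" (3x3 intrinsics, pixels), "R" (3x3) and "t" (3): a world point X has camera coordinates R X + t. Camera axes: x right, y down, z forward; pixel columns grow to the right and rows downward; lengths in m; the calibration is good to about 2 mm. A picture is of the moment at which its call begins. There is no depth.
- ticket.hand_in(): hands the job in; it is judged then, once.
The state is a dict: "time_s": time; "joint_positions": joint angles; "qvel": joint speeds; "tau": joint torques, N m; "position": TCP position; "tcp_rot": TCP orientation; "force": force on the tool from outside, world axes, zero at the start; "moment": the same for the moment, N m; "opening": opening from 0.0 (shut) to 1.0 (fully open); "grasp_force": force on a finger pad.
Only numpy, scipy, OpenCV 4.12 (cv2) and the standard library are available. Lean on these libraries where they do the work, as an engineer would, in place of code of your own. Each camera call takes 0.05 s, during which the arm holds its last target. There are 200 camera calls.

## Working session

There is one attempt and no reset: what is moved stays moved. The work goes in short steps, Python scripts to look and compute and a tool call to move; the robot and the scene stay as the last step left them, time stands still between calls to the robot, and variables do not carry over. Pictures are saved under pics/ and viewed, at most 14 in all, crops included, and the job is handed in when it is done.

Besides the shell and the picture viewer there is one more tool, called as name(argument=value, ...), one argument or row to a line, values as JSON. servo_tool: Moves the arm, as the interface text tells. Its arguments: {"type":"object","properties":{"targets":{"type":"array"},"gripper":{"type":"number"}},"required":["targets"]}

```bash
mkdir -p pics; ls
python3 - <<'E'
from rig import bot, viewer, ticket
import cv2,numpy as np
print(bot.read_state(), bot.grip_point_offset)
for n in("scene","top"):
    c=viewer.capture(n); cv2.imwrite(f"pics/{n}0.png",c["color"][:,:,::-1])
    print(n,c["camera_matrix"],c["R"],c["t"])
E
```

```text
pics
{'time_s': 0.0, 'joint_positions': array([-7.90972408e+01,  3.02787279e+01,  8.21564677e+01, -2.66703008e-03,
        6.76893435e+01, -1.02284857e+01]), 'qvel': array([-0.04923789,  0.00400747,  0.1174433 ,  0.06578637,  0.04813627,
        0.02356657]), 'tau': array([-1.10894827e-03, -4.40048039e+01, -1.76588917e+01,  6.31923764e-02,
        5.83952630e-02, -1.65041406e-04]), 'position': array([ 0.22516504, -0.58217955,  0.19467381]), 'tcp_rot': array([[ 9.32750771e-01,  3.60521558e-01, -4.53409888e-04],
       [ 3.60521679e-01, -9.32748411e-01,  2.12623483e-03],
       [ 3.43636142e-04, -2.14671127e-03, -9.99997637e-01]]), 'force': array([ 0.99984189, -0.33468399, -0.07284576]), 'moment': array([-0.0286566 ,  0.01046685, -0.0024    ]), 'grasp_force': 0.0, 'opening': 1.0002369291491486} 0.0187
scene [[420.35323223   0.         318.30420089]
 [  0.         420.35323223 198.9150348 ]
 [  0.           0.           1.        ]] [[ 0.88241096  0.4703199   0.01225096]
 [ 0.28038582 -0.50479128 -0.81643711]
 [-0.37780244  0.72386805 -0.57730439]] [-0.42121861 -0.11269377  1.39247275]
top [[475.703524     0.         320.27393476]
 [  0.         475.703524   200.68228807]
 [  0.           0.           1.        ]] [[ 0.00550693 -0.99990664 -0.01250535]
 [-0.99476963 -0.00420226 -0.10205744]
 [ 0.10199536  0.01300196 -0.9946999 ]] [0.01143089 0.48418258 1.33364746]
```

View pics/top0.png

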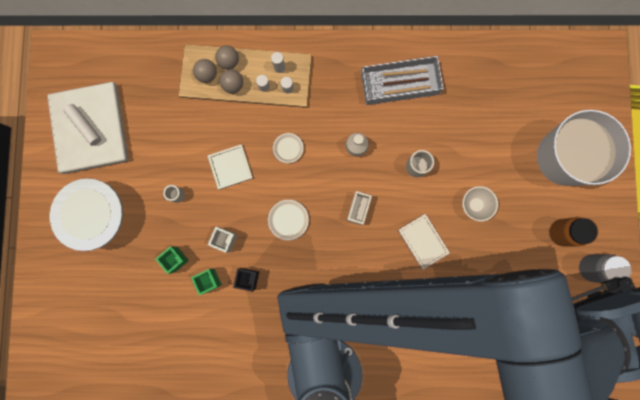

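View pics/scene0.png

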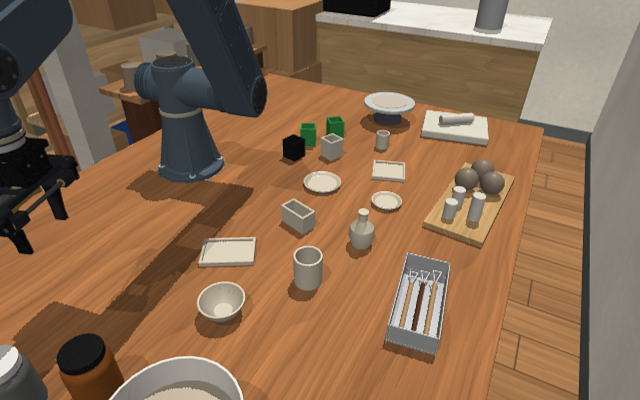

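The top view shows:
- **Cups:** large round (421,163), small round (172,194), pale square (221,239), oblong (360,208).
- **Saucers:** large (288,219), small (288,148), square (230,167), oblong (424,240).
- **Could be taken for the cups:** green squares (171,260) and (206,282), black square (246,279), white shakers on the board (278,62), (263,83), (287,85), bowl (480,204), vase (357,145), jars (575,232) and (610,268).

By the description I choose the pale ones, and will now fit each with its model silhouette in both views.

```bash
cat > h.py <<'E'
import numpy as np, cv2
from scipy.optimize import minimize
from rig import bot, viewer, ticket
a=np.linspace(0,2*np.pi,48,endpoint=False)
circ=lambda d,z:np.c_[d/2*np.cos(a),d/2*np.sin(a),0*a+z]
def box(l,w,h): return np.array([[sx*l/2,sy*w/2,z] for z in(0,h) for sx in(-1,1) for sy in(-1,1)])
M={'cup_large':np.r_[circ(66,0),circ(66,78)],'cup_small':np.r_[circ(46,0),circ(46,56)],
 'cup_square':box(54,54,66),'cup_oblong':box(84,46,52),
 'saucer_large':np.r_[circ(100,0),circ(118,14)],'saucer_small':np.r_[circ(74,0),circ(90,14)],
 'saucer_square':box(104,104,12),'saucer_oblong':box(130,90,12)}
M={k:v/1000 for k,v in M.items()}
def proj(c,X):
    p=(c['camera_matrix']@(c['R']@X.T+c['t'][:,None])); return (p[:2]/p[2]).T
def topix(c,uv,z):
    d=c['R'].T@np.linalg.inv(c['camera_matrix'])@np.array([*uv,1.]); o=-c['R'].T@c['t']
    return (o+d*(z-o[2])/d[2])[:2]
def place(k,p,z0=0):
    s,co=np.sin(p[2]),np.cos(p[2]); X=M[k]@np.array([[co,s,0],[-s,co,0],[0,0,1]]); return X+[p[0],p[1],z0]
def mask(c):
    im=cv2.GaussianBlur(c['color'],(3,3),0); return (cv2.cvtColor(im,cv2.COLOR_RGB2HSV)[:,:,1]<85).astype(np.uint8)
S=4
def fit(k,p0,cams,z0=0):
    data=[]
    for c in cams:
        ctr=proj(c,place(k,p0,z0)).mean(0).round().astype(int); r=45
        x0,y0=ctr-r; m=mask(c)[y0:y0+2*r,x0:x0+2*r]
        n,l=cv2.connectedComponents(m)
        q=l[r-6:r+6,r-6:r+6]; q=q[q>0]; m=(l==np.bincount(q).argmax()).astype(np.uint8)
        cn=cv2.findContours(m,cv2.RETR_EXTERNAL,cv2.CHAIN_APPROX_NONE)[0]; cv2.drawContours(m,cn,-1,1,-1)
        data.append((c,x0,y0,cv2.resize(m.astype(np.float32),None,fx=S,fy=S,interpolation=cv2.INTER_LINEAR)))
    def cost(p):
        e=0
        for c,x0,y0,m in data:
            uv=(proj(c,place(k,p,z0))-[x0,y0]+.5)*S-.5
            h=cv2.convexHull((uv*16).round().astype(np.int32)); r=np.zeros_like(m); cv2.fillPoly(r,[h],1.,cv2.LINE_8,4)
            e+=np.abs(r-m).sum()/m.sum()
        return e
    best=None
    for y in ([0.] if 'large' in k or 'small' in k else np.radians(range(-90,90,30))):
        s=np.array([[p0[0],p0[1],y]]*4); s[1,0]+=.012; s[2,1]+=.012; s[3,2]+=.3
        r=minimize(cost,s[0],method='Nelder-Mead',options=dict(initial_simplex=s,xatol=1e-4,fatol=1e-4,maxiter=200))
        if best is None or r.fun<best.fun: best=r
    return best.x,best.fun
def go(x,y,z,yaw):
    """offset, dr to bring the TCP to x,y,z pointing down with tool y axis at world angle yaw (deg, mod 180)"""
    s=bot.read_state(); R=s['tcp_rot']; off=R.T@(np.array([x,y,z])-s['position'])
    best=None
    for k in(-1,0,1):
        t=np.radians(yaw+180*k); yv=np.array([np.cos(t),np.sin(t),0]); zv=np.array([0,0,-1.]); T=np.c_[np.cross(yv,zv),yv,zv]
        rv=np.degrees(cv2.Rodrigues(R.T@T)[0].ravel())
        if best is None or np.linalg.norm(rv)<np.linalg.norm(best): best=rv
    print('offset',off.round(4),'dr',best.round(2),'dist',np.linalg.norm(off).round(3),'q',s['joint_positions'].round(0),'t',s['time_s'])
E
python3 - <<'E'
from h import *
import json
T=viewer.capture('top');Sc=viewer.capture('scene')
P={'cup_large':(421,163),'cup_small':(172,194),'cup_square':(221,239),'cup_oblong':(360,208),'saucer_large':(288,219),'saucer_small':(288,148),'saucer_square':(230,167),'saucer_oblong':(424,240)}
out={}
vis=T['color'][:,:,::-1].copy(); v2=Sc['color'][:,:,::-1].copy()
vis=cv2.resize(vis,None,fx=3,fy=3,interpolation=cv2.INTER_CUBIC);v2=cv2.resize(v2,None,fx=3,fy=3,interpolation=cv2.INTER_CUBIC)
for k,uv in P.items():
    p0=np.r_[topix(T,uv,M[k][:,2].max()/2),0]
    for cs in([T],[Sc],[T,Sc]):
        p,f=fit(k,p0,cs); print(k,(p[:2]*1000).round(1),np.degrees(p[2]).round(1),round(f,3),np.hypot(*p[:2]).round(3))
    out[k]=p.tolist()
    for v,c in((vis,T),(v2,Sc)):
        cv2.polylines(v,[cv2.convexHull((proj(c,place(k,p))*3+1).round().astype(np.int32))],True,(0,0,255),1)
json.dump(out,open('est.json','w'))
cv2.imwrite('pics/fitT.png',vis[360:900,450:1250+100][:, :800]);cv2.imwrite('pics/fitS.png',v2[330:910,560:1360])
for k,uv in(('vase',(357,145)),('bowl',(480,204))): print(k,topix(T,uv,.04))
E
```

```text
cup_large [ 589.8 -267.6] 2.4 0.099 0.648
cup_large [ 591.  -266.3] -0.2 0.063 0.648
cup_large [ 590.6 -267. ] 5.9 0.173 0.648
cup_small [503.2 434.9] 14.3 0.132 0.665
cup_small [504.2 434.1] 5.5 0.123 0.665
cup_small [503.3 434.1] 9.6 0.262 0.665
cup_square [372.4 289.8] -21.8 0.067 0.472
cup_square [373.9 289.8] -16.2 0.071 0.473
cup_square [372.8 289.6] -21.9 0.138 0.472
cup_oblong [464.1 -96.3] -16.3 0.067 0.474
cup_oblong [464.9 -95.1] -18.1 0.052 0.474
cup_oblong [464.2 -95.9] -16.6 0.125 0.474
saucer_large [430.7 106.3] 17.1 0.036 0.444
saucer_large [432.4 106.8] 17.2 0.085 0.445
saucer_large [431.4 106.2] 16.9 0.127 0.444
saucer_small [640.1 109.2] 11.3 0.049 0.649
saucer_small [642.1 111.5] 6.1 0.106 0.652
saucer_small [641.1 109.9] -0.8 0.164 0.65
saucer_square [585.4 279.3] -71.4 0.039 0.649
saucer_square [586.5 279.3] -71.5 0.059 0.65
saucer_square [585.9 279.1] -71.6 0.101 0.649
saucer_oblong [ 371.3 -281.8] 31.2 0.037 0.466
saucer_oblong [ 372.5 -281.6] 31.8 0.041 0.467
saucer_oblong [ 371.9 -281.5] 31.3 0.081 0.466
vase [ 0.64282892 -0.09039962]
bowl [ 0.47509216 -0.4353004 ]
```

View pics/fitT.png

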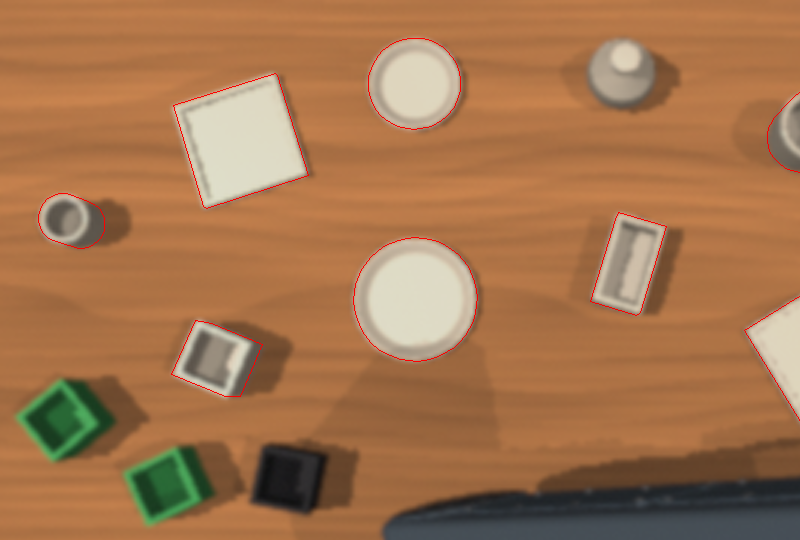

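```bash
python3 -c "
from h import *
go(.5906,-.267,.16,90); go(.5906,-.267,.16,-65); go(.5906,-.267,.16,-24)"
```

```text
offset [ 0.4545 -0.1625  0.0354] dr [-0.08  0.   21.13] dist 0.484 q [-79.  30.  82.  -0.  68. -10.] t 0.2
offset [ 0.4545 -0.1625  0.0354] dr [-0.08 -0.02 -3.87] dist 0.484 q [-79.  30.  82.  -0.  68. -10.] t 0.2
offset [ 0.4545 -0.1625  0.0354] dr [-7.000e-02 -4.000e-02 -4.487e+01] dist 0.484 q [-79.  30.  82.  -0.  68. -10.] t 0.2
```

The crop shows every outline sitting tightly on its object; the pale square cup at crop (217,358) is clearly distinct from the green and black ones at (65,420), (170,485) and (290,478). All are within reach. Starting with the large cup.

servo_tool(
  targets=[
    {"offset":[0.4545,-0.1625,0.0354],"dr":[0,0,0]},
    {"offset":[0.4545,-0.1625,0.0354],"dr":[0,0,0]},
    {"offset":[0.4545,-0.1625,0.0354],"dr":[0,0,0]},
    {"offset":[0.4545,-0.1625,0.0354],"dr":[0,0,0]},
    {"offset":[0.4545,-0.1625,0.0354],"dr":[0,0,0]},
    {"offset":[0.4545,-0.1625,0.0354],"dr":[0,0,0]},
    {"offset":[0.4545,-0.1625,0.0354],"dr":[0,0,0]},
    {"offset":[0.4545,-0.1625,0.0354],"dr":[0,0,0]},
    {"offset":[0.4545,-0.1625,0.0354],"dr":[0,0,0]},
    {"offset":[0.4545,-0.1625,0.0354],"dr":[0,0,0]},
    {"offset":[0.4545,-0.1625,0.0354],"dr":[0,0,0]},
    {"offset":[0.4545,-0.1625,0.0354],"dr":[0,0,0]},
    {"offset":[0.4545,-0.1625,0.0354],"dr":[0,0,0]},
    {"offset":[0.4545,-0.1625,0.0354],"dr":[0,0,0]},
    {"offset":[0.4545,-0.1625,0.0354],"dr":[0,0,0]},
    {"offset":[0.4545,-0.1625,0.0354],"dr":[0,0,0]},
  ],
  gripper=-1,
)

```text
time_s: 1.53
position: [0.5897, -0.2686, 0.1602]
tcp_rot: [[0.933, 0.359, -0.001], [0.359, -0.933, -0.0], [-0.001, -0.0, -1.0]]
force: [-0.9, 0.1, -0.1]
opening: 1.002
grasp_force: 0.0
```

```bash
python3 -c "
from h import *
go(.5906,-.267,.03,-69)"
```

```text
offset [ 0.0015 -0.0011  0.1302] dr [-0.01  0.04  0.04] dist 0.13 q [-34.  34.  81.  -0.  65.  35.] t 1.5333
```

servo_tool(
  targets=[
    {"offset":[0.0015,-0.0011,0.03],"dr":[0,0,0]},
    {"offset":[0.0015,-0.0011,0.06],"dr":[0,0,0]},
    {"offset":[0.0015,-0.0011,0.09],"dr":[0,0,0]},
    {"offset":[0.0015,-0.0011,0.115],"dr":[0,0,0]},
    {"offset":[0.0015,-0.0011,0.13],"dr":[0,0,0]},
    {"offset":[0.0015,-0.0011,0.13],"dr":[0,0,0]},
    {"offset":[0.0015,-0.0011,0.13],"dr":[0,0,0]},
  ],
)

```text
time_s: 2.12
position: [0.5904, -0.267, 0.0298]
tcp_rot: [[0.934, 0.358, -0.002], [0.358, -0.934, 0.001], [-0.001, -0.001, -1.0]]
force: [0.3, -1.2, 0.9]
opening: 1.0
grasp_force: 0.0
```

servo_tool(
  targets=[
    {"offset":[0,0,0],"dr":[0,0,0]},
    {"offset":[0,0,0],"dr":[0,0,0]},
    {"offset":[0,0,0],"dr":[0,0,0]},
    {"offset":[0,0,0],"dr":[0,0,0]},
    {"offset":[0,0,0],"dr":[0,0,0]},
    {"offset":[0,0,0],"dr":[0,0,0]},
    {"offset":[0,0,0],"dr":[0,0,0]},
    {"offset":[0,0,0],"dr":[0,0,0]},
  ],
  gripper=1,
)

```text
time_s: 2.78
position: [0.5922, -0.2663, 0.0316]
tcp_rot: [[0.933, 0.361, 0.001], [0.361, -0.933, -0.001], [0.001, 0.001, -1.0]]
force: [-0.3, 0.6, 6.5]
opening: 0.757
grasp_force: 30.0
```

```bash
python3 -c "
from h import *
s=bot.read_state();print(s['position'],s['opening']*87,s['grasp_force'],s['force'])
go(.4314,.1062,.186,-69)
go(.4314,.1062,.186,-20)"
```

```text
[ 0.592234   -0.26627599  0.03160244] 65.84808257497431 30.00298574566841 [-0.27251645  0.60958455  6.45003721]
offset [-0.0155 -0.4052 -0.155 ] dr [ 0.08 -0.05  0.15] dist 0.434 q [-34.  44.  85.  -0.  51.  35.] t 2.7833
offset [-0.0155 -0.4052 -0.155 ] dr [ 1.000e-01 -1.000e-02 -4.885e+01] dist 0.434 q [-34.  44.  85.  -0.  51.  35.] t 2.7833
```

servo_tool(
  targets=[
    {"offset":[0,0,-0.015],"dr":[0,0,0]},
    {"offset":[0,0,-0.045],"dr":[0,0,0]},
    {"offset":[0,0,-0.08],"dr":[0,0,0]},
    {"offset":[0,0,-0.115],"dr":[0,0,0]},
    {"offset":[0,-0.015,-0.145],"dr":[0,0,0]},
    {"offset":[0,-0.04,-0.155],"dr":[0,0,0]},
    {"offset":[-0.003,-0.075,-0.155],"dr":[0,0,0]},
    {"offset":[-0.005,-0.11,-0.155],"dr":[0,0,0]},
    {"offset":[-0.007,-0.145,-0.155],"dr":[0,0,0]},
    {"offset":[-0.009,-0.18,-0.155],"dr":[0,0,0]},
    {"offset":[-0.01,-0.215,-0.155],"dr":[0,0,0]},
    {"offset":[-0.011,-0.25,-0.155],"dr":[0,0,0]},
    {"offset":[-0.012,-0.285,-0.155],"dr":[0,0,0]},
    {"offset":[-0.013,-0.32,-0.155],"dr":[0,0,0]},
    {"offset":[-0.014,-0.355,-0.155],"dr":[0,0,0]},
    {"offset":[-0.015,-0.385,-0.14],"dr":[0,0,0]},
    {"offset":[-0.0155,-0.4,-0.12],"dr":[0,0,0]},
    {"offset":[-0.0155,-0.4052,-0.1],"dr":[0,0,0]},
    {"offset":[-0.0155,-0.4052,-0.085],"dr":[0,0,0]},
    {"offset":[-0.0155,-0.4052,-0.08],"dr":[0,0,0]},
  ],
)

```text
time_s: 4.45
position: [0.429, 0.1071, 0.1084]
tcp_rot: [[0.932, 0.362, -0.004], [0.362, -0.932, -0.0], [-0.004, -0.002, -1.0]]
force: [-0.4, -0.5, -2.0]
opening: 0.763
grasp_force: 30.0
```

servo_tool(
  targets=[
    {"offset":[0,0,0],"dr":[0,0,0]},
    {"offset":[0,0,0],"dr":[0,0,0]},
  ],
)

```text
time_s: 4.62
position: [0.4315, 0.1063, 0.1104]
tcp_rot: [[0.933, 0.36, 0.0], [0.36, -0.933, -0.0], [0.0, 0.0, -1.0]]
force: [0.0, -0.4, -0.9]
opening: 0.758
grasp_force: 30.0
```

Run:
```python
from h import *
s=bot.read_state();print(s['position'],s['opening']*87,s['grasp_force'],s['force'])
go(.4314,.1062,.038,-69)
c=viewer.capture('scene');t=viewer.capture('top')
u,v=proj(c,np.array([[.431,.106,.06]]))[0].astype(int)
a_=cv2.resize(c['color'][v-50:v+50,u-66:u+67,::-1],None,fx=3,fy=4,interpolation=cv2.INTER_CUBIC)
u,v=proj(t,np.array([[.431,.106,.06]]))[0].astype(int)
b_=cv2.resize(t['color'][v-50:v+50,u-66:u+67,::-1],None,fx=3,fy=4,interpolation=cv2.INTER_CUBIC)
cv2.imwrite('pics/l1.png',np.hstack([a_,b_]))
```

```text
[0.43152473 0.1062561  0.11038407] 65.92249346716613 29.99943098053336 [ 0.04148217 -0.4471858  -0.86049606]
offset [-0.0001  0.      0.0724] dr [ 0.   -0.01  0.11] dist 0.072 q [ -1.  25. 112.  -0.  43.  68.] t 4.6167
```

View pics/l1.png

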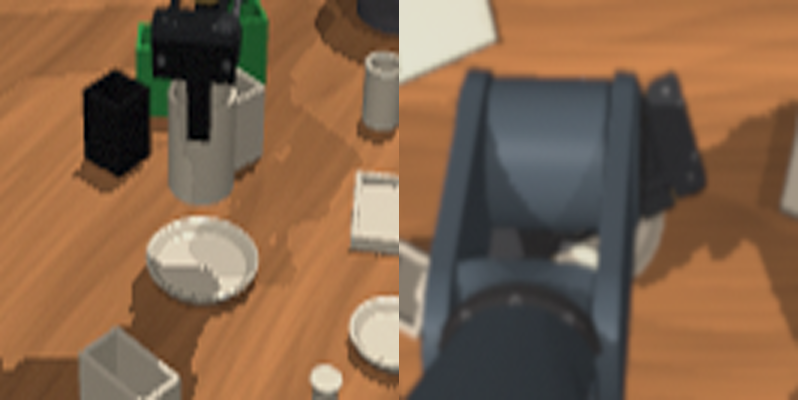

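The left half (scene camera) shows the large cup upright in the fingers at crop (200,140), above the saucer at (203,258). Lowering it gently.

servo_tool(
  targets=[
    {"offset":[0,0,0.02],"dr":[0,0,0]},
    {"offset":[0,0,0.04],"dr":[0,0,0]},
    {"offset":[0,0,0.055],"dr":[0,0,0]},
    {"offset":[0,0,0.064],"dr":[0,0,0]},
    {"offset":[0,0,0.068],"dr":[0,0,0]},
    {"offset":[0,0,0.07],"dr":[0,0,0]},
    {"offset":[0,0,0.071],"dr":[0,0,0]},
    {"offset":[0,0,0.072],"dr":[0,0,0]},
    {"offset":[0,0,0.072],"dr":[0,0,0]},
    {"offset":[0,0,0.072],"dr":[0,0,0]},
  ],
)

```text
time_s: 5.55
position: [0.4316, 0.1064, 0.0388]
tcp_rot: [[0.933, 0.361, 0.001], [0.361, -0.933, 0.0], [0.001, 0.0, -1.0]]
force: [0.0, -0.1, -2.4]
opening: 0.759
grasp_force: 30.0
```

servo_tool(
  targets=[
    {"offset":[0,0,0.0005],"dr":[0,0,0]},
    {"offset":[0,0,0.001],"dr":[0,0,0]},
    {"offset":[0,0,0.001],"dr":[0,0,0]},
    {"offset":[0,0,0.001],"dr":[0,0,0]},
  ],
)

```text
time_s: 5.88
position: [0.4314, 0.1064, 0.0376]
tcp_rot: [[0.933, 0.361, 0.001], [0.361, -0.933, -0.0], [0.001, 0.0, -1.0]]
force: [-1.0, 0.1, 2.8]
opening: 0.76
grasp_force: 30.0
```

servo_tool(
  targets=[
    {"offset":[0,0,0.0005],"dr":[0,0,0]},
    {"offset":[0,0,0.001],"dr":[0,0,0]},
    {"offset":[0,0,0.001],"dr":[0,0,0]},
  ],
)

```text
time_s: 6.13
position: [0.4314, 0.1065, 0.0375]
tcp_rot: [[0.933, 0.361, 0.001], [0.361, -0.933, -0.0], [0.001, 0.0, -1.0]]
force: [-2.3, -0.0, 13.8]
opening: 0.765
grasp_force: 30.0
```

Contact. Back off slightly, then open and rise.

servo_tool(
  targets=[
    {"offset":[0,0,-0.001],"dr":[0,0,0]},
    {"offset":[0,0,-0.001],"dr":[0,0,0]},
  ],
)

```text
time_s: 6.3
position: [0.4314, 0.1064, 0.0376]
tcp_rot: [[0.933, 0.36, 0.001], [0.36, -0.933, 0.0], [0.001, 0.0, -1.0]]
force: [0.7, -0.4, 5.4]
opening: 0.761
grasp_force: 30.0
```

servo_tool(
  targets=[
    {"offset":[0,0,0],"dr":[0,0,0]},
    {"offset":[0,0,0],"dr":[0,0,0]},
    {"offset":[0,0,0],"dr":[0,0,0]},
    {"offset":[0,0,0],"dr":[0,0,0]},
    {"offset":[0,0,-0.015],"dr":[0,0,0]},
    {"offset":[0,0,-0.045],"dr":[0,0,0]},
    {"offset":[0,0,-0.085],"dr":[0,0,0]},
    {"offset":[0,0,-0.12],"dr":[0,0,0]},
    {"offset":[0,0,-0.12],"dr":[0,0,0]},
  ],
  gripper=-1,
)

```text
time_s: 7.05
position: [0.4357, 0.1066, 0.1626]
tcp_rot: [[0.933, 0.361, 0.013], [0.361, -0.933, -0.0], [0.012, 0.005, -1.0]]
force: [0.2, -0.3, -0.5]
opening: 1.0
grasp_force: 0.0
```

```bash
python3 -c "
from h import *
s=bot.read_state();print(s['position'],s['opening']*87,s['force'])
go(.5033,.4343,.15,-69)
go(.5033,.4343,.15,-30)
c=viewer.capture('scene'); print(fit('cup_large',[.4314,.1062,0],[c],.006))"
```

```text
[0.43566616 0.10655225 0.16259582] 87.0353369149503 [ 0.17522279 -0.32298364 -0.50804192]
offset [ 0.1812 -0.2813  0.0134] dr [ 0.27 -0.68  0.15] dist 0.335 q [ -1.  19. 109.   0.  51.  68.] t 7.05
offset [ 0.1812 -0.2813  0.0134] dr [  0.49  -0.57 -38.85] dist 0.335 q [ -1.  19. 109.   0.  51.  68.] t 7.05
(array([0.43832627, 0.08898353, 0.23329192]), np.float64(0.5593836307525635))
```

servo_tool(
  targets=[
    {"offset":[0.1853,-0.28,0.008],"dr":[0,0,0]},
    {"offset":[0.1853,-0.28,0.008],"dr":[0,0,0]},
    {"offset":[0.1853,-0.28,0.008],"dr":[0,0,0]},
    {"offset":[0.1853,-0.28,0.008],"dr":[0,0,0]},
    {"offset":[0.1853,-0.28,0.008],"dr":[0,0,0]},
    {"offset":[0.1853,-0.28,0.008],"dr":[0,0,0]},
    {"offset":[0.1853,-0.28,0.008],"dr":[0,0,0]},
    {"offset":[0.1853,-0.28,0.008],"dr":[0,0,0]},
    {"offset":[0.1853,-0.28,0.008],"dr":[0,0,0]},
    {"offset":[0.1853,-0.28,0.008],"dr":[0,0,0]},
    {"offset":[0.1853,-0.28,0.008],"dr":[0,0,0]},
    {"offset":[0.1853,-0.28,0.008],"dr":[0,0,0]},
  ],
)

```text
time_s: 8.1
position: [0.502, 0.4325, 0.1479]
tcp_rot: [[0.933, 0.36, -0.003], [0.36, -0.933, -0.002], [-0.004, 0.001, -1.0]]
force: [0.5, -0.5, -0.1]
opening: 0.998
grasp_force: 0.0
```

```bash
python3 -c "
from h import *
go(.5033,.4343,.025,-69)
c=viewer.capture('scene'); u,v=proj(c,np.array([[.431,.106,.03]]))[0].astype(int)
print(fit('cup_large',[.4314,.1062,0],[c],.006))
a_=cv2.resize(c['color'][v-50:v+50,u-66:u+67,::-1],None,fx=3,fy=3,interpolation=cv2.INTER_CUBIC)
t=viewer.capture('top'); u,v=proj(t,np.array([[.431,.106,.03]]))[0].astype(int)
b_=cv2.resize(t['color'][v-50:v+50,u-66:u+67,::-1],None,fx=3,fy=3,interpolation=cv2.INTER_CUBIC)
cv2.imwrite('pics/l2.png',np.hstack([a_,b_]))"
```

```text
offset [ 0.0023 -0.0014  0.1229] dr [0.06 0.2  0.08] dist 0.123 q [ 31.  36.  79.  -0.  65. 100.] t 8.1
(array([0.43832627, 0.08898353, 0.23329192]), np.float64(0.5355716347694397))
```

View pics/l2.png

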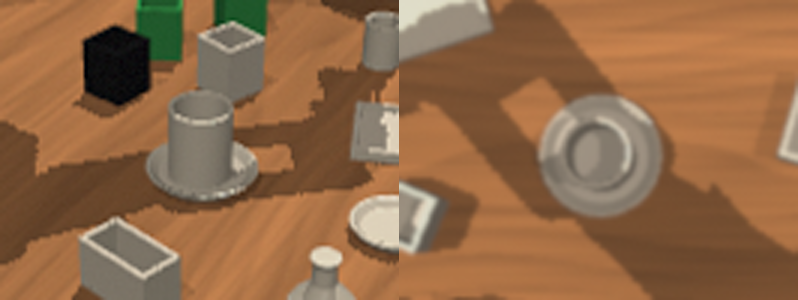

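The crop shows the large cup upright and centred on its saucer (200,140 scene; 600,155 top). On to the small cup.

servo_tool(
  targets=[
    {"offset":[0.001,-0.001,0.03],"dr":[0,0,0]},
    {"offset":[0.001,-0.001,0.06],"dr":[0,0,0]},
    {"offset":[0.001,-0.001,0.09],"dr":[0,0,0]},
    {"offset":[0.001,-0.001,0.11],"dr":[0,0,0]},
    {"offset":[0.001,-0.001,0.122],"dr":[0,0,0]},
    {"offset":[0.001,-0.001,0.122],"dr":[0,0,0]},
    {"offset":[0.001,-0.001,0.122],"dr":[0,0,0]},
  ],
)

```text
time_s: 8.78
position: [0.504, 0.4351, 0.0275]
tcp_rot: [[0.933, 0.36, -0.0], [0.36, -0.933, -0.0], [-0.0, 0.0, -1.0]]
force: [-0.3, 0.7, 0.8]
opening: 0.999
grasp_force: 0.0
```

servo_tool(
  targets=[
    {"offset":[0,0,0],"dr":[0,0,0]},
    {"offset":[0,0,0],"dr":[0,0,0]},
  ],
)

```text
time_s: 8.95
position: [0.5051, 0.4363, 0.0293]
tcp_rot: [[0.933, 0.36, 0.003], [0.36, -0.933, 0.002], [0.004, -0.001, -1.0]]
force: [0.0, -0.4, -0.5]
opening: 0.999
grasp_force: 0.0
```

```bash
python3 -c "
from h import *
go(.5033,.4343,.025,-69)"
```

```text
offset [-0.0024  0.0013  0.0043] dr [-0.04 -0.22  0.12] dist 0.005 q [ 31.  45.  83.   0.  52. 100.] t 8.95
```

servo_tool(
  targets=[
    {"offset":[-0.001,0.001,0.002],"dr":[0,0,0]},
    {"offset":[-0.001,0.001,0.002],"dr":[0,0,0]},
    {"offset":[-0.001,0.001,0.002],"dr":[0,0,0]},
    {"offset":[-0.001,0.001,0.002],"dr":[0,0,0]},
    {"offset":[-0.001,0.001,0.002],"dr":[0,0,0]},
    {"offset":[-0.001,0.001,0.002],"dr":[0,0,0]},
    {"offset":[-0.001,0.001,0.002],"dr":[0,0,0]},
    {"offset":[-0.001,0.001,0.002],"dr":[0,0,0]},
    {"offset":[-0.001,0.001,0.002],"dr":[0,0,0]},
    {"offset":[-0.001,0.001,0.002],"dr":[0,0,0]},
    {"offset":[-0.001,0.001,0.002],"dr":[0,0,0]},
  ],
  gripper=1,
)

```text
time_s: 9.87
position: [0.5031, 0.4343, 0.0253]
tcp_rot: [[0.933, 0.36, 0.0], [0.36, -0.933, -0.0], [-0.0, 0.0, -1.0]]
force: [0.8, -0.6, 0.8]
opening: 0.505
grasp_force: 30.0
```

```bash
python3 -c "
from h import *
s=bot.read_state();print(s['position'],s['opening']*87,s['grasp_force'],s['force'])
go(.6411,.1099,.155,-69)
go(.6411,.1099,.155,-90)"
```

```text
[0.50312997 0.43427953 0.02525674] 43.91336227959662 30.00269682146609 [ 0.81069833 -0.59017582  0.80070339]
offset [ 0.0118  0.3523 -0.1297] dr [0.01 0.   0.13] dist 0.376 q [ 31.  45.  83.  -0.  52. 100.] t 9.8667
offset [ 0.0118  0.3523 -0.1297] dr [ 1.000e-02 -0.000e+00  2.113e+01] dist 0.376 q [ 31.  45.  83.  -0.  52. 100.] t 9.8667
```

Opening reads 43.9 mm against 46 expected; lift a little and look closely.

servo_tool(
  targets=[
    {"offset":[0,0,-0.01],"dr":[0,0,0]},
    {"offset":[0,0,-0.03],"dr":[0,0,0]},
    {"offset":[0,0,-0.05],"dr":[0,0,0]},
    {"offset":[0,0,-0.06],"dr":[0,0,0]},
    {"offset":[0,0,-0.06],"dr":[0,0,0]},
  ],
)

```text
time_s: 10.28
position: [0.505, 0.4358, 0.0886]
tcp_rot: [[0.933, 0.361, 0.005], [0.361, -0.933, 0.004], [0.006, -0.001, -1.0]]
force: [0.3, -0.1, -0.5]
opening: 0.506
grasp_force: 30.0
```

```bash
python3 -c "
from h import *
s=bot.read_state();print(s['position'],s['opening']*87,s['grasp_force'],s['force'])
c=viewer.capture('scene'); u,v=proj(c,np.array([[.503,.434,.08]]))[0].astype(int)
a_=cv2.resize(c['color'][v-35:v+35,u-35:u+35,::-1],None,fx=7,fy=7,interpolation=cv2.INTER_CUBIC)
cv2.imwrite('pics/s1.png',a_)"
```

```text
[0.50497826 0.43576819 0.08860979] 44.02230201538671 29.99638957902789 [ 0.31406575 -0.13431402 -0.50387583]
```

View pics/s1.png

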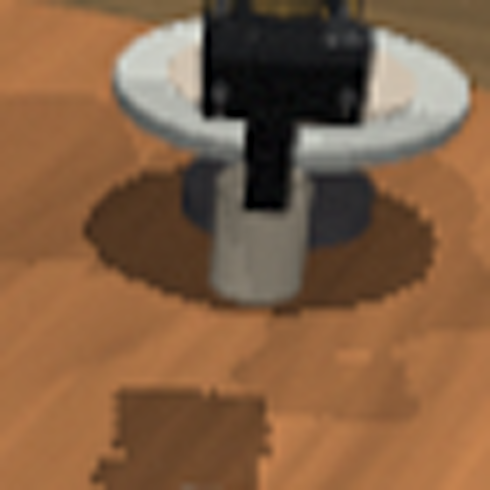

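The crop shows the cup held at (260,230), finger at (270,160); the cup looks slightly off the finger centre line and perhaps leaning. Compare numerically with the expected outline.

```bash
python3 -c "
from h import *
s=bot.read_state();print(s['position'],s['tcp_rot'].round(3).tolist())
c=viewer.capture('scene'); u,v=proj(c,np.array([[.503,.434,.08]]))[0].astype(int)
x,y,z=s['position']
f=lambda P:((proj(c,np.array(P))-[u-35,v-35]+.5)*7).round(0)
print('axis bottom/top',f([[x,y,z-.025],[x,y,z+.031]]).tolist(),'tcp',f([[x,y,z]]).tolist())
M['q']=np.r_[circ(46,0)]/1000
for zz in(z-.025,z+.031):
  w=f(place('q',[x,y,0],zz)); print('circle u',w[:,0].min(),w[:,0].max(),'v',w[:,1].min(),w[:,1].max())
"
```

```text
[0.5039344  0.43509407 0.0869002 ] [[0.933, 0.361, 0.003], [0.361, -0.933, 0.002], [0.003, -0.001, -1.0]]
axis bottom/top [[250.0, 286.0], [262.0, 183.0]] tcp [[255.0, 240.0]]
circle u 204.0 296.0 v 266.0 307.0
circle u 215.0 309.0 v 163.0 202.0
```

servo_tool(
  targets=[
    {"offset":[0,0.015,-0.02],"dr":[0,0,0]},
    {"offset":[0.001,0.045,-0.03],"dr":[0,0,0]},
    {"offset":[0.002,0.08,-0.03],"dr":[0,0,0]},
    {"offset":[0.003,0.115,-0.03],"dr":[0,0,0]},
    {"offset":[0.005,0.15,-0.03],"dr":[0,0,0]},
    {"offset":[0.006,0.185,-0.03],"dr":[0,0,0]},
    {"offset":[0.007,0.22,-0.03],"dr":[0,0,0]},
    {"offset":[0.008,0.255,-0.03],"dr":[0,0,0]},
    {"offset":[0.01,0.29,-0.03],"dr":[0,0,0]},
    {"offset":[0.011,0.32,-0.025],"dr":[0,0,0]},
    {"offset":[0.0115,0.342,-0.015],"dr":[0,0,0]},
    {"offset":[0.0115,0.3524,-0.005],"dr":[0,0,0]},
    {"offset":[0.0115,0.3524,0],"dr":[0,0,0]},
    {"offset":[0.0115,0.3524,0],"dr":[0,0,0]},
    {"offset":[0.0115,0.3524,0],"dr":[0,0,0]},
    {"offset":[0.0115,0.3524,0],"dr":[0,0,0]},
    {"offset":[0.0115,0.3524,0],"dr":[0,0,0]},
  ],
)

```text
time_s: 11.8
position: [0.6406, 0.1115, 0.0857]
tcp_rot: [[0.932, 0.363, 0.001], [0.363, -0.932, 0.0], [0.001, -0.0, -1.0]]
force: [0.4, 0.6, -0.4]
opening: 0.507
grasp_force: 30.0
```

```bash
python3 -c "
from h import *
go(.6411,.1099,.033,-69)
s=bot.read_state();x,y,z=s['position'];print(s['position'],s['force'],s['opening']*87)
c=viewer.capture('scene'); u,v=proj(c,np.array([[.641,.11,.04]]))[0].astype(int)
uv=proj(c,place('cup_small',[x,y,0],z-.025)); 
a_=cv2.resize(c['color'][v-40:v+40,u-40:u+40,::-1],None,fx=7,fy=7,interpolation=cv2.INTER_CUBIC)
cv2.polylines(a_,[cv2.convexHull(((uv-[u-40,v-40]+.5)*7).astype(np.int32))],True,(0,0,255),1)
cv2.imwrite('pics/s2.png',a_)"
```

```text
offset [-0.0001  0.0017  0.0527] dr [-0.   -0.03  0.25] dist 0.053 q [ 0. 40. 84.  0. 57. 69.] t 11.8
[0.64056213 0.11153657 0.08571342] [ 0.43360564  0.63686876 -0.42261376] 44.0875829296862
```

View pics/s2.png

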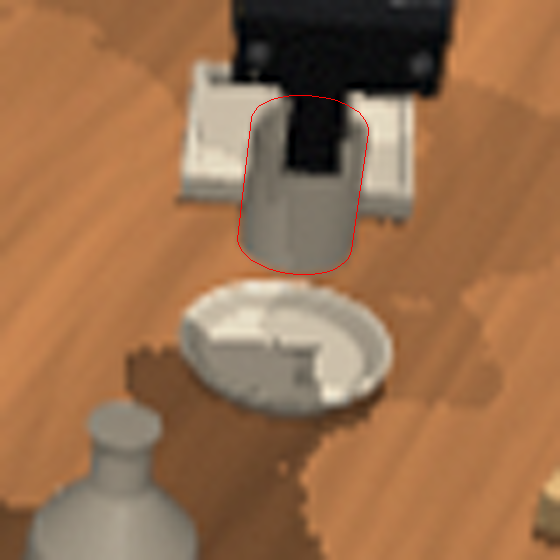

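The overlay shows the cup upright at (300,190), matching its expected outline, above the saucer at (285,345). Lowering.

servo_tool(
  targets=[
    {"offset":[0,0.001,0.015],"dr":[0,0,0]},
    {"offset":[0,0.0012,0.03],"dr":[0,0,0]},
    {"offset":[0,0.0012,0.042],"dr":[0,0,0]},
    {"offset":[0,0.0012,0.048],"dr":[0,0,0]},
    {"offset":[0,0.0012,0.051],"dr":[0,0,0]},
    {"offset":[0,0.0012,0.052],"dr":[0,0,0]},
    {"offset":[0,0.0012,0.052],"dr":[0,0,0]},
    {"offset":[0,0.0012,0.052],"dr":[0,0,0]},
  ],
)

```text
time_s: 12.52
position: [0.6419, 0.1087, 0.0339]
tcp_rot: [[0.933, 0.36, 0.001], [0.36, -0.933, 0.0], [0.001, 0.0, -1.0]]
force: [-0.1, 0.6, -0.4]
opening: 0.507
grasp_force: 30.0
```

servo_tool(
  targets=[
    {"offset":[0,0,0.0005],"dr":[0,0,0]},
    {"offset":[0,0,0.001],"dr":[0,0,0]},
    {"offset":[0,0,0.001],"dr":[0,0,0]},
  ],
)

```text
time_s: 12.77
position: [0.6415, 0.1087, 0.0326]
tcp_rot: [[0.933, 0.36, 0.001], [0.36, -0.933, 0.0], [0.001, 0.0, -1.0]]
force: [-0.6, 0.2, -1.0]
opening: 0.506
grasp_force: 30.0
```

servo_tool(
  targets=[
    {"offset":[0,0,0.0005],"dr":[0,0,0]},
    {"offset":[0,0,0.001],"dr":[0,0,0]},
    {"offset":[0,0,0.001],"dr":[0,0,0]},
  ],
)

```text
time_s: 13.02
position: [0.6413, 0.1086, 0.0313]
tcp_rot: [[0.933, 0.36, 0.0], [0.36, -0.933, -0.0], [0.0, 0.0, -1.0]]
force: [-0.1, -0.3, -1.4]
opening: 0.509
grasp_force: 30.0
```

servo_tool(
  targets=[
    {"offset":[0,-0.001,0],"dr":[0,0,0]},
    {"offset":[0,-0.001,0.0005],"dr":[0,0,0]},
    {"offset":[0,-0.001,0.001],"dr":[0,0,0]},
    {"offset":[0,-0.001,0.001],"dr":[0,0,0]},
  ],
)

```text
time_s: 13.35
position: [0.6413, 0.1097, 0.0311]
tcp_rot: [[0.933, 0.36, 0.001], [0.36, -0.933, 0.0], [0.001, 0.0, -1.0]]
force: [-1.0, -0.9, 4.9]
opening: 0.511
grasp_force: 30.0
```

servo_tool(
  targets=[
    {"offset":[0,0,-0.0005],"dr":[0,0,0]},
    {"offset":[0,0,-0.0005],"dr":[0,0,0]},
    {"offset":[0,0,-0.0005],"dr":[0,0,0]},
    {"offset":[0,0,-0.0005],"dr":[0,0,0]},
    {"offset":[0,0,-0.015],"dr":[0,0,0]},
    {"offset":[0,0,-0.045],"dr":[0,0,0]},
    {"offset":[0,0,-0.08],"dr":[0,0,0]},
    {"offset":[0,0,-0.11],"dr":[0,0,0]},
    {"offset":[0,0,-0.12],"dr":[0,0,0]},
    {"offset":[0,0,-0.12],"dr":[0,0,0]},
    {"offset":[0,0,-0.12],"dr":[0,0,0]},
    {"offset":[0,0,-0.12],"dr":[0,0,0]},
  ],
  gripper=-1,
)

```text
time_s: 14.35
position: [0.6392, 0.1096, 0.1481]
tcp_rot: [[0.933, 0.36, -0.004], [0.36, -0.933, -0.0], [-0.004, -0.001, -1.0]]
force: [0.7, 0.7, 0.5]
opening: 1.001
grasp_force: 0.0
```

```bash
python3 -c "
from h import *
s=bot.read_state();print(s['position'])
go(.373,.2897,.15,-21)"
```

```text
[0.639227   0.1096041  0.14810033]
offset [-0.1834 -0.264  -0.0008] dr [ -0.17   0.17 -47.87] dist 0.321 q [-0. 35. 81. -0. 64. 69.] t 14.35
```

servo_tool(
  targets=[
    {"offset":[-0.1845,-0.265,0],"dr":[0,0,-47.9]},
    {"offset":[-0.1845,-0.265,0],"dr":[0,0,-47.9]},
    {"offset":[-0.1845,-0.265,0],"dr":[0,0,-47.9]},
    {"offset":[-0.1845,-0.265,0],"dr":[0,0,-47.9]},
    {"offset":[-0.1845,-0.265,0],"dr":[0,0,-47.9]},
    {"offset":[-0.1845,-0.265,0],"dr":[0,0,-47.9]},
    {"offset":[-0.1845,-0.265,0],"dr":[0,0,-47.9]},
    {"offset":[-0.1845,-0.265,0],"dr":[0,0,-47.9]},
    {"offset":[-0.1845,-0.265,0],"dr":[0,0,-47.9]},
    {"offset":[-0.1845,-0.265,0],"dr":[0,0,-47.9]},
    {"offset":[-0.1845,-0.265,0],"dr":[0,0,-47.9]},
    {"offset":[-0.1845,-0.265,0],"dr":[0,0,-47.9]},
    {"offset":[-0.1845,-0.265,0],"dr":[0,0,-47.9]},
    {"offset":[-0.1845,-0.265,0],"dr":[0,0,-47.9]},
    {"offset":[-0.1845,-0.265,0],"dr":[0,0,-47.9]},
  ],
)

```text
time_s: 15.6
position: [0.3741, 0.2898, 0.1501]
tcp_rot: [[0.359, 0.933, -0.0], [0.933, -0.359, -0.0], [-0.0, -0.0, -1.0]]
force: [-0.8, -0.0, 0.2]
opening: 1.003
grasp_force: 0.0
```

Run:
```python
from h import *
go(.373,.2897,.03,-21)
c=viewer.capture('scene');t=viewer.capture('top')
print(fit('cup_small',[.6411,.1099,0],[c],.006))
rows=[]
for cam,P in((c,(.641,.11,.03)),(t,(.641,.11,.03)),(c,(.373,.29,.03))):
    u,v=proj(cam,np.array([P]))[0].astype(int)
    rows.append(cv2.resize(cam['color'][v-30:v+30,u-30:u+30,::-1],(260,260),interpolation=cv2.INTER_CUBIC))
cv2.imwrite('pics/q1.png',np.hstack(rows))
```

```text
offset [-0.0005 -0.001   0.1201] dr [-0.    0.   -0.06] dist 0.12 q [ 24.  23. 106.  -0.  51.  45.] t 15.6
(array([0.64628072, 0.09519493, 0.43254929]), np.float64(0.35758131742477417))
```

View pics/q1.png

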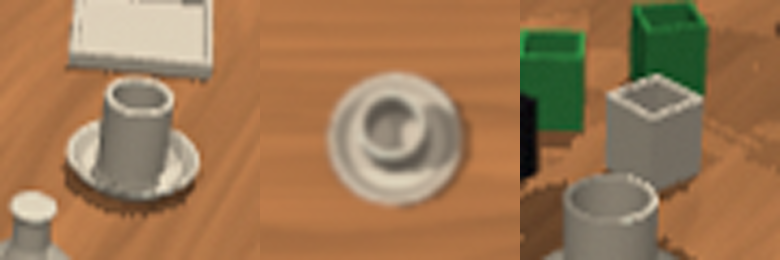

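The crop shows the small cup upright inside its saucer (135,135), and the pale square cup ahead at (655,130). Descending on the square one.

servo_tool(
  targets=[
    {"offset":[0,-0.001,0.03],"dr":[0,0,0]},
    {"offset":[0,-0.001,0.06],"dr":[0,0,0]},
    {"offset":[0,-0.001,0.09],"dr":[0,0,0]},
    {"offset":[0,-0.001,0.11],"dr":[0,0,0]},
    {"offset":[0,-0.001,0.12],"dr":[0,0,0]},
    {"offset":[0,-0.001,0.12],"dr":[0,0,0]},
    {"offset":[0,-0.001,0.12],"dr":[0,0,0]},
    {"offset":[0,-0.001,0.12],"dr":[0,0,0]},
  ],
)

```text
time_s: 16.37
position: [0.3731, 0.2909, 0.0309]
tcp_rot: [[0.358, 0.934, 0.001], [0.934, -0.358, 0.001], [0.001, 0.001, -1.0]]
force: [-0.5, -0.1, 0.5]
opening: 0.999
grasp_force: 0.0
```

servo_tool(
  targets=[
    {"offset":[0,0,0],"dr":[0,0,0]},
    {"offset":[0,0,0],"dr":[0,0,0]},
    {"offset":[0,0,0],"dr":[0,0,0]},
    {"offset":[0,0,0],"dr":[0,0,0]},
    {"offset":[0,0,0],"dr":[0,0,0]},
    {"offset":[0,0,0],"dr":[0,0,0]},
    {"offset":[0,0,0],"dr":[0,0,0]},
    {"offset":[0,0,0],"dr":[0,0,0]},
    {"offset":[0,0,0],"dr":[0,0,0]},
  ],
  gripper=1,
)

```text
time_s: 17.12
position: [0.3728, 0.2908, 0.0305]
tcp_rot: [[0.358, 0.934, 0.001], [0.934, -0.358, 0.0], [0.001, 0.001, -1.0]]
force: [0.4, -0.3, 2.7]
opening: 0.615
grasp_force: 30.0
```

```bash
python3 -c "
from h import *
s=bot.read_state();print(s['position'],s['opening']*87,s['grasp_force'],s['force'])
go(.5858,.2792,.095,18.5)
go(.5858,.2792,.095,-71.5)"
```

```text
[0.3728191  0.29081456 0.03049229] 53.48658223519273 29.96600478887558 [ 0.41872022 -0.25785157  2.71835868]
offset [ 0.0654  0.2031 -0.0643] dr [ 5.000e-02 -2.000e-02 -3.947e+01] dist 0.223 q [ 24.  35. 111.  -0.  33.  45.] t 17.1167
offset [ 0.0654  0.2031 -0.0643] dr [ 2.000e-02 -5.000e-02  5.053e+01] dist 0.223 q [ 24.  35. 111.  -0.  33.  45.] t 17.1167
```

servo_tool(
  targets=[
    {"offset":[0,0,-0.01],"dr":[0,0,0]},
    {"offset":[0,0,-0.035],"dr":[0,0,0]},
    {"offset":[0,0,-0.06],"dr":[0,0,0]},
    {"offset":[0.01,0.02,-0.07],"dr":[0,0,-4]},
    {"offset":[0.02,0.05,-0.07],"dr":[0,0,-10]},
    {"offset":[0.03,0.08,-0.07],"dr":[0,0,-16]},
    {"offset":[0.039,0.11,-0.07],"dr":[0,0,-22]},
    {"offset":[0.048,0.14,-0.07],"dr":[0,0,-28]},
    {"offset":[0.055,0.165,-0.07],"dr":[0,0,-34]},
    {"offset":[0.061,0.185,-0.068],"dr":[0,0,-38]},
    {"offset":[0.065,0.198,-0.065],"dr":[0,0,-39.5]},
    {"offset":[0.0654,0.2031,-0.063],"dr":[0,0,-39.5]},
    {"offset":[0.0654,0.2031,-0.063],"dr":[0,0,-39.5]},
    {"offset":[0.0654,0.2031,-0.063],"dr":[0,0,-39.5]},
    {"offset":[0.0654,0.2031,-0.063],"dr":[0,0,-39.5]},
    {"offset":[0.0654,0.2031,-0.063],"dr":[0,0,-39.5]},
  ],
)

```text
time_s: 18.45
position: [0.5839, 0.2793, 0.0932]
tcp_rot: [[-0.318, 0.948, -0.001], [0.948, 0.318, -0.0], [0.0, -0.002, -1.0]]
force: [-0.1, 1.1, -1.6]
opening: 0.615
grasp_force: 30.0
```

```bash
python3 -c "
from h import *
go(.5858,.2792,.038,18.5)
s=bot.read_state();x,y,z=s['position'];print(s['position'],s['force'],s['opening']*87)
c=viewer.capture('scene'); u,v=proj(c,np.array([[.586,.279,.04]]))[0].astype(int)
uv=proj(c,place('cup_square',[x,y,np.radians(18.5)],z-.0305)) 
a_=cv2.resize(c['color'][v-40:v+40,u-40:u+40,::-1],None,fx=7,fy=7,interpolation=cv2.INTER_CUBIC)
cv2.polylines(a_,[cv2.convexHull(((uv-[u-40,v-40]+.5)*7).astype(np.int32))],True,(0,0,255),1)
cv2.imwrite('pics/q2.png',a_)"
```

```text
offset [-0.0007  0.0019  0.0552] dr [-0.09 -0.01  0.06] dist 0.055 q [16. 39. 84.  0. 58. -3.] t 18.45
[0.58385175 0.27928476 0.09323771] [-0.12771844  1.11376034 -1.59356447] 53.52337566378166
```

View pics/q2.png

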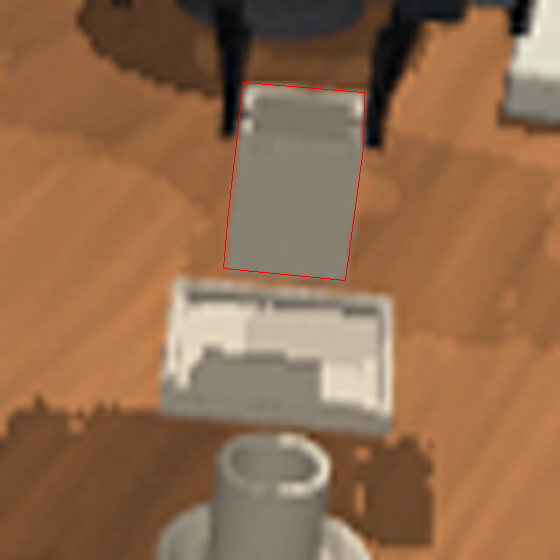

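The overlay shows the square cup held parallel to its saucer at (295,180), saucer at (277,355). Lowering.

servo_tool(
  targets=[
    {"offset":[0,0.001,0.015],"dr":[0,0,0]},
    {"offset":[0,0.001,0.03],"dr":[0,0,0]},
    {"offset":[0,0.001,0.044],"dr":[0,0,0]},
    {"offset":[0,0.001,0.051],"dr":[0,0,0]},
    {"offset":[0,0.001,0.054],"dr":[0,0,0]},
    {"offset":[0,0.001,0.055],"dr":[0,0,0]},
    {"offset":[0,0.001,0.055],"dr":[0,0,0]},
    {"offset":[0,0.001,0.055],"dr":[0,0,0]},
    {"offset":[0,0.001,0.055],"dr":[0,0,0]},
  ],
)

```text
time_s: 19.25
position: [0.587, 0.2796, 0.0392]
tcp_rot: [[-0.318, 0.948, 0.002], [0.948, 0.318, 0.0], [-0.0, 0.002, -1.0]]
force: [-1.1, -0.2, 0.0]
opening: 0.616
grasp_force: 30.0
```

servo_tool(
  targets=[
    {"offset":[0,0,0.0005],"dr":[0,0,0]},
    {"offset":[0,0,0.001],"dr":[0,0,0]},
    {"offset":[0,0,0.001],"dr":[0,0,0]},
  ],
)

```text
time_s: 19.5
position: [0.5864, 0.2794, 0.0374]
tcp_rot: [[-0.318, 0.948, 0.0], [0.948, 0.318, 0.0], [0.0, 0.0, -1.0]]
force: [-0.3, -0.0, -1.4]
opening: 0.619
grasp_force: 30.0
```

servo_tool(
  targets=[
    {"offset":[0.001,-0.0006,0],"dr":[0,0,0]},
    {"offset":[0.001,-0.0006,0.0005],"dr":[0,0,0]},
    {"offset":[0.001,-0.0006,0.001],"dr":[0,0,0]},
    {"offset":[0.001,-0.0006,0.001],"dr":[0,0,0]},
  ],
)

```text
time_s: 19.83
position: [0.5854, 0.2802, 0.0365]
tcp_rot: [[-0.318, 0.948, -0.0], [0.948, 0.318, 0.0], [0.0, -0.0, -1.0]]
force: [-0.3, -0.7, 1.6]
opening: 0.617
grasp_force: 30.0
```

servo_tool(
  targets=[
    {"offset":[0,0,0.0004],"dr":[0,0,0]},
    {"offset":[0,0,0.0004],"dr":[0,0,0]},
    {"offset":[0,0,0.0004],"dr":[0,0,0]},
  ],
)

```text
time_s: 20.08
position: [0.5854, 0.2802, 0.0365]
tcp_rot: [[-0.318, 0.948, 0.0], [0.948, 0.318, 0.0], [0.0, 0.0, -1.0]]
force: [-1.6, 0.3, 5.2]
opening: 0.615
grasp_force: 30.0
```

servo_tool(
  targets=[
    {"offset":[0,0,-0.0005],"dr":[0,0,0]},
    {"offset":[0,0,-0.0005],"dr":[0,0,0]},
    {"offset":[0,0,-0.0005],"dr":[0,0,0]},
    {"offset":[0,0,-0.0005],"dr":[0,0,0]},
    {"offset":[0,0,-0.015],"dr":[0,0,0]},
    {"offset":[0,0,-0.045],"dr":[0,0,0]},
    {"offset":[0,0,-0.08],"dr":[0,0,0]},
    {"offset":[0,0,-0.11],"dr":[0,0,0]},
    {"offset":[0,0,-0.12],"dr":[0,0,0]},
    {"offset":[0,0,-0.12],"dr":[0,0,0]},
    {"offset":[0,0,-0.12],"dr":[0,0,0]},
    {"offset":[0,0,-0.12],"dr":[0,0,0]},
  ],
  gripper=-1,
)

```text
time_s: 21.08
position: [0.5839, 0.2796, 0.1537]
tcp_rot: [[-0.318, 0.948, -0.004], [0.948, 0.318, -0.001], [0.0, -0.004, -1.0]]
force: [-0.2, -0.3, 0.1]
opening: 0.997
grasp_force: 0.0
```

```bash
python3 -c "
from h import *
s=bot.read_state();print(s['position'],s['opening'])
go(.4643,-.0958,.155,73)"
```

```text
[0.58391505 0.2796185  0.15371186] 0.9974389875961945
offset [-0.3179 -0.2327 -0.0004] dr [ -0.21  -0.12 -54.47] dist 0.394 q [16. 35. 81. -0. 65. -3.] t 21.0833
```

servo_tool(
  targets=[
    {"offset":[-0.318,-0.2335,0],"dr":[0,0,125.5]},
    {"offset":[-0.318,-0.2335,0],"dr":[0,0,125.5]},
    {"offset":[-0.318,-0.2335,0],"dr":[0,0,125.5]},
    {"offset":[-0.318,-0.2335,0],"dr":[0,0,125.5]},
    {"offset":[-0.318,-0.2335,0],"dr":[0,0,125.5]},
    {"offset":[-0.318,-0.2335,0],"dr":[0,0,125.5]},
    {"offset":[-0.318,-0.2335,0],"dr":[0,0,125.5]},
    {"offset":[-0.318,-0.2335,0],"dr":[0,0,125.5]},
    {"offset":[-0.318,-0.2335,0],"dr":[0,0,125.5]},
    {"offset":[-0.318,-0.2335,0],"dr":[0,0,125.5]},
    {"offset":[-0.318,-0.2335,0],"dr":[0,0,125.5]},
    {"offset":[-0.318,-0.2335,0],"dr":[0,0,125.5]},
    {"offset":[-0.318,-0.2335,0],"dr":[0,0,125.5]},
    {"offset":[-0.318,-0.2335,0],"dr":[0,0,125.5]},
    {"offset":[-0.318,-0.2335,0],"dr":[0,0,125.5]},
    {"offset":[-0.318,-0.2335,0],"dr":[0,0,125.5]},
    {"offset":[-0.318,-0.2335,0],"dr":[0,0,125.5]},
    {"offset":[-0.318,-0.2335,0],"dr":[0,0,125.5]},
    {"offset":[-0.318,-0.2335,0],"dr":[0,0,125.5]},
    {"offset":[-0.318,-0.2335,0],"dr":[0,0,125.5]},
  ],
)

```text
time_s: 22.75
position: [0.464, -0.0951, 0.1544]
tcp_rot: [[0.957, -0.29, -0.003], [-0.29, -0.957, 0.001], [-0.003, -0.0, -1.0]]
force: [0.8, -0.4, 0.2]
opening: 1.002
grasp_force: 0.0
```

servo_tool(
  targets=[
    {"offset":[0,0,0],"dr":[0,0,0]},
    {"offset":[0,0,0],"dr":[0,0,0]},
    {"offset":[0,0,0],"dr":[0,0,0]},
  ],
)

```text
time_s: 23.0
position: [0.465, -0.0955, 0.1556]
tcp_rot: [[0.957, -0.291, -0.001], [-0.291, -0.957, 0.0], [-0.001, -0.0, -1.0]]
force: [-0.8, -1.0, 0.4]
opening: 0.996
grasp_force: 0.0
```

```bash
python3 -c "
from h import *
s=bot.read_state();print(s['position'],s['tcp_rot'].round(3).tolist())
go(.4643,-.0958,.025,-106.8)"
```

```text
[ 0.46496688 -0.09553098  0.15557821] [[0.957, -0.291, -0.001], [-0.291, -0.957, 0.0], [-0.001, -0.0, -1.0]]
offset [-0.0005  0.0005  0.1306] dr [-0.01  0.03 -0.13] dist 0.131 q [-25.  22. 106.   0.  52.  82.] t 23.0
```

servo_tool(
  targets=[
    {"offset":[-0.0005,0.0005,0.03],"dr":[0,0,0]},
    {"offset":[-0.0005,0.0005,0.06],"dr":[0,0,0]},
    {"offset":[-0.0005,0.0005,0.09],"dr":[0,0,0]},
    {"offset":[-0.0005,0.0005,0.115],"dr":[0,0,0]},
    {"offset":[-0.0005,0.0005,0.128],"dr":[0,0,0]},
    {"offset":[-0.0005,0.0005,0.13],"dr":[0,0,0]},
    {"offset":[-0.0005,0.0005,0.13],"dr":[0,0,0]},
    {"offset":[-0.0005,0.0005,0.13],"dr":[0,0,0]},
  ],
)

```text
time_s: 23.67
position: [0.4651, -0.0962, 0.0264]
tcp_rot: [[0.957, -0.292, 0.001], [-0.292, -0.957, -0.001], [0.001, 0.0, -1.0]]
force: [0.9, 0.4, -0.1]
opening: 1.0
grasp_force: 0.0
```

servo_tool(
  targets=[
    {"offset":[0,0,0],"dr":[0,0,0]},
    {"offset":[0,0,0],"dr":[0,0,0]},
    {"offset":[0,0,0],"dr":[0,0,0]},
    {"offset":[0,0,0],"dr":[0,0,0]},
    {"offset":[0,0,0],"dr":[0,0,0]},
    {"offset":[0,0,0],"dr":[0,0,0]},
    {"offset":[0,0,0],"dr":[0,0,0]},
    {"offset":[0,0,0],"dr":[0,0,0]},
    {"offset":[0,0,0],"dr":[0,0,0]},
    {"offset":[0,0,0],"dr":[0,0,0]},
    {"offset":[0,0,0],"dr":[0,0,0]},
  ],
  gripper=1,
)

```text
time_s: 24.58
position: [0.4645, -0.0959, 0.0258]
tcp_rot: [[0.956, -0.292, -0.0], [-0.292, -0.956, 0.0], [-0.0, -0.0, -1.0]]
force: [-0.2, -0.5, 0.2]
opening: 0.249
grasp_force: 0.0
```

```bash
python3 -c "
from h import *
s=bot.read_state();print(s['position'],s['opening']*87,s['grasp_force'],s['force'])
go(.372,-.2816,.09,-58.6)"
```

```text
[ 0.46447442 -0.09590727  0.02580354] 21.66729677733678 0.0 [-0.22962872 -0.47004321  0.21472638]
offset [-0.0343  0.2046 -0.0642] dr [-0.000e+00  1.000e-02 -4.837e+01] dist 0.217 q [-25.  36. 111.  -0.  33.  82.] t 24.5833
```

The fingers closed to 22 mm without gripping; look before doing anything.

Run:
```python
from h import *
s=bot.read_state();print(s['opening']*87,s['grasp_force'])
c=viewer.capture('scene');t=viewer.capture('top')
rows=[]
for cam in(c,t):
    u,v=proj(cam,np.array([(.464,-.1,.03)]))[0].astype(int); print(u,v)
    rows.append(cv2.resize(cam['color'][v-60:v+60,u-50:u+50,::-1],(400,480),interpolation=cv2.INTER_CUBIC))
cv2.imwrite('pics/o1.png',np.hstack(rows))
```

```text
21.66729677733678 0.0
296 215
360 207
```

View pics/o1.png

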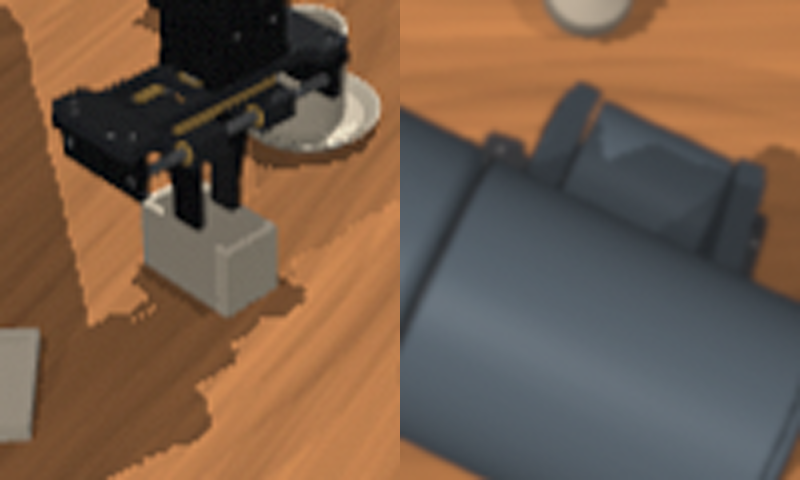

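Run:
```python
from h import *
s=bot.read_state();c=viewer.capture('scene')
f=lambda P:((proj(c,np.array(P))-[296-50,215-60]+.5)*4).round(0).tolist()
p=s['position'];R=s['tcp_rot'];print(p)
print('tcp',f([p]),'tips +-y 11mm',f([p+R[:,1]*.011,p-R[:,1]*.011]),'outer tips 26mm',f([p+R[:,1]*.026,p-R[:,1]*.026]))
print('bottom',f(place('cup_oblong',[.4642,-.0959,np.radians(-16.8)])[:4]),'top',f(place('cup_oblong',[.4642,-.0959,np.radians(-16.8)])[4:]))
```

```text
[ 0.4644777  -0.09592213  0.02581811]
tcp [[208.0, 244.0]] tips +-y 11mm [[196.0, 251.0], [220.0, 237.0]] outer tips 26mm [[179.0, 261.0], [236.0, 228.0]]
bottom [[142.0, 261.0], [192.0, 233.0], [226.0, 318.0], [275.0, 287.0]] top [[139.0, 200.0], [190.0, 173.0], [225.0, 256.0], [276.0, 226.0]]
```

servo_tool(
  targets=[
    {"offset":[0,0,0],"dr":[0,0,0]},
    {"offset":[0,0,0],"dr":[0,0,0]},
  ],
)

```text
time_s: 24.9
position: [0.4645, -0.0959, 0.0258]
tcp_rot: [[0.956, -0.292, -0.0], [-0.292, -0.956, 0.0], [-0.0, -0.0, -1.0]]
force: [-0.6, -0.5, 0.7]
opening: 0.029
grasp_force: 0.0
```

The picture shows the oblong cup unmoved (210,255), with the finger ends at (188,228) and (225,208). Those match z ≈ 0.05, at the rim, so the true finger ends lie about 25 mm behind the reported TCP. The earlier held-cup crops show the same offset, and it explains the small cup's 44 mm reading from a grip near its rim. The fingers closed just over this cup. I'll rise, open, and go about 25 mm lower, watching the force.

servo_tool(
  targets=[
    {"offset":[0,0,-0.015],"dr":[0,0,0]},
    {"offset":[0,0,-0.03],"dr":[0,0,0]},
    {"offset":[0,0,-0.03],"dr":[0,0,0]},
  ],
)

```text
time_s: 25.15
position: [0.4659, -0.0965, 0.0576]
tcp_rot: [[0.956, -0.292, 0.004], [-0.292, -0.956, -0.002], [0.004, 0.001, -1.0]]
force: [-0.1, 0.2, 0.4]
opening: 0.008
grasp_force: 0.0
```

servo_tool(
  targets=[
    {"offset":[0,0,0],"dr":[0,0,0]},
    {"offset":[0,0,0],"dr":[0,0,0]},
    {"offset":[0,0,0],"dr":[0,0,0]},
    {"offset":[0,0,0],"dr":[0,0,0]},
    {"offset":[0,0,0],"dr":[0,0,0]},
    {"offset":[0,0,0],"dr":[0,0,0]},
    {"offset":[0,0,0],"dr":[0,0,0]},
    {"offset":[0,0,0],"dr":[0,0,0]},
    {"offset":[0,0,0],"dr":[0,0,0]},
    {"offset":[0,0,0],"dr":[0,0,0]},
    {"offset":[0,0,0],"dr":[0,0,0]},
    {"offset":[0,0,0],"dr":[0,0,0]},
    {"offset":[0,0,0],"dr":[0,0,0]},
    {"offset":[0,0,0],"dr":[0,0,0]},
    {"offset":[0,0,0],"dr":[0,0,0]},
  ],
  gripper=-1,
)

```text
time_s: 26.4
position: [0.4645, -0.0959, 0.0559]
tcp_rot: [[0.956, -0.292, 0.0], [-0.292, -0.956, -0.0], [0.0, 0.0, -1.0]]
force: [0.2, 0.9, 0.0]
opening: 0.983
grasp_force: 0.0
```

servo_tool(
  targets=[
    {"offset":[0,0,0.01],"dr":[0,0,0]},
    {"offset":[0,0,0.025],"dr":[0,0,0]},
    {"offset":[0,0,0.035],"dr":[0,0,0]},
    {"offset":[0,0,0.042],"dr":[0,0,0]},
    {"offset":[0,0,0.048],"dr":[0,0,0]},
    {"offset":[0,0,0.051],"dr":[0,0,0]},
    {"offset":[0,0,0.053],"dr":[0,0,0]},
    {"offset":[0,0,0.053],"dr":[0,0,0]},
    {"offset":[0,0,0.053],"dr":[0,0,0]},
  ],
)

```text
time_s: 27.15
position: [0.4647, -0.096, 0.003]
tcp_rot: [[0.956, -0.292, 0.0], [-0.292, -0.956, -0.0], [0.0, 0.0, -1.0]]
force: [0.6, 0.0, -0.6]
opening: 1.001
grasp_force: 0.0
```

No contact at TCP z = 3 mm, as expected. Closing.

servo_tool(
  targets=[
    {"offset":[0,0,0],"dr":[0,0,0]},
    {"offset":[0,0,0],"dr":[0,0,0]},
    {"offset":[0,0,0],"dr":[0,0,0]},
    {"offset":[0,0,0],"dr":[0,0,0]},
    {"offset":[0,0,0],"dr":[0,0,0]},
    {"offset":[0,0,0],"dr":[0,0,0]},
    {"offset":[0,0,0],"dr":[0,0,0]},
    {"offset":[0,0,0],"dr":[0,0,0]},
    {"offset":[0,0,0],"dr":[0,0,0]},
    {"offset":[0,0,0],"dr":[0,0,0]},
    {"offset":[0,0,0],"dr":[0,0,0]},
  ],
  gripper=1,
)

```text
time_s: 28.07
position: [0.4645, -0.0959, 0.0029]
tcp_rot: [[0.956, -0.292, 0.0], [-0.292, -0.956, 0.0], [0.0, -0.0, -1.0]]
force: [0.5, 0.1, 0.9]
opening: 0.526
grasp_force: 30.0
```

```bash
python3 -c "
from h import *
s=bot.read_state();print(s['position'],s['opening']*87,s['grasp_force'],s['force'])
go(.372,-.2816,.07,-58.6)"
```

```text
[ 0.46452502 -0.09592121  0.00288601] 45.73905438385334 29.987829867750406 [0.462112   0.10812478 0.86867639]
offset [-0.0343  0.2046 -0.0671] dr [  0.    -0.   -48.37] dist 0.218 q [-25.  39. 112.   0.  29.  82.] t 28.0667
```

servo_tool(
  targets=[
    {"offset":[0,0,-0.01],"dr":[0,0,0]},
    {"offset":[0,0,-0.035],"dr":[0,0,0]},
    {"offset":[0,0,-0.06],"dr":[0,0,0]},
    {"offset":[-0.004,0.02,-0.067],"dr":[0,0,-5]},
    {"offset":[-0.009,0.05,-0.067],"dr":[0,0,-12]},
    {"offset":[-0.014,0.08,-0.067],"dr":[0,0,-19]},
    {"offset":[-0.019,0.11,-0.067],"dr":[0,0,-26]},
    {"offset":[-0.024,0.14,-0.067],"dr":[0,0,-33]},
    {"offset":[-0.028,0.165,-0.067],"dr":[0,0,-40]},
    {"offset":[-0.032,0.187,-0.067],"dr":[0,0,-46]},
    {"offset":[-0.034,0.2,-0.067],"dr":[0,0,-48.4]},
    {"offset":[-0.0343,0.2046,-0.067],"dr":[0,0,-48.4]},
    {"offset":[-0.0343,0.2046,-0.067],"dr":[0,0,-48.4]},
    {"offset":[-0.0343,0.2046,-0.067],"dr":[0,0,-48.4]},
    {"offset":[-0.0343,0.2046,-0.067],"dr":[0,0,-48.4]},
    {"offset":[-0.0343,0.2046,-0.067],"dr":[0,0,-48.4]},
  ],
)

```text
time_s: 29.4
position: [0.3722, -0.2804, 0.0699]
tcp_rot: [[0.853, 0.522, -0.0], [0.522, -0.853, 0.001], [0.0, -0.001, -1.0]]
force: [0.4, 0.1, -2.5]
opening: 0.526
grasp_force: 30.0
```

```bash
python3 -c "
from h import *
go(.372,-.2816,.011,-58.6)
s=bot.read_state();x,y,z=s['position'];print(s['position'],s['force'],s['opening']*87)
c=viewer.capture('scene'); u,v=proj(c,np.array([[.372,-.2816,.04]]))[0].astype(int)
a_=cv2.resize(c['color'][v-40:v+40,u-40:u+40,::-1],None,fx=7,fy=7,interpolation=cv2.INTER_CUBIC)
for k,X,h in(('cup_oblong',[x,y,np.radians(31.4)],z-.003),('saucer_oblong',[.3719,-.2815,np.radians(31.4)],0)):
  cv2.polylines(a_,[cv2.convexHull(((proj(c,place(k,X,h))-[u-40,v-40]+.5)*7).astype(np.int32))],True,(0,0,255),1)
cv2.imwrite('pics/o2.png',a_)"
```

```text
offset [-0.0008  0.001   0.0589] dr [-0.04 -0.    0.09] dist 0.059 q [-51.  31. 111.   0.  38.   8.] t 29.4
[ 0.37217897 -0.28038248  0.06989036] [ 0.39302839  0.08502199 -2.46660487] 45.75246292140492
```

View pics/o2.png

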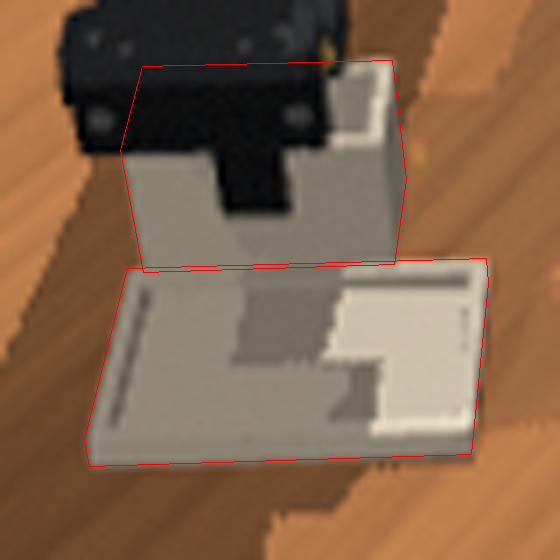

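The overlay shows the oblong cup held parallel and level (265,190) above its saucer (290,365), with both outlines matching. Lowering.

servo_tool(
  targets=[
    {"offset":[-0.0005,0.0006,0.015],"dr":[0,0,0]},
    {"offset":[-0.0005,0.0006,0.03],"dr":[0,0,0]},
    {"offset":[-0.0005,0.0006,0.045],"dr":[0,0,0]},
    {"offset":[-0.0005,0.0006,0.053],"dr":[0,0,0]},
    {"offset":[-0.0005,0.0006,0.057],"dr":[0,0,0]},
    {"offset":[-0.0005,0.0006,0.059],"dr":[0,0,0]},
    {"offset":[-0.0005,0.0006,0.059],"dr":[0,0,0]},
    {"offset":[-0.0005,0.0006,0.059],"dr":[0,0,0]},
    {"offset":[-0.0005,0.0006,0.059],"dr":[0,0,0]},
  ],
)

```text
time_s: 30.2
position: [0.3722, -0.2827, 0.0114]
tcp_rot: [[0.853, 0.522, 0.001], [0.522, -0.853, -0.001], [0.0, 0.001, -1.0]]
force: [0.5, 0.1, -0.9]
opening: 0.525
grasp_force: 30.0
```

servo_tool(
  targets=[
    {"offset":[0,0,0.0005],"dr":[0,0,0]},
    {"offset":[0,0,0.001],"dr":[0,0,0]},
    {"offset":[0,0,0.001],"dr":[0,0,0]},
  ],
)

```text
time_s: 30.45
position: [0.372, -0.2826, 0.0101]
tcp_rot: [[0.853, 0.521, 0.0], [0.521, -0.853, -0.0], [0.0, 0.001, -1.0]]
force: [-0.4, 0.2, -1.6]
opening: 0.525
grasp_force: 30.0
```

servo_tool(
  targets=[
    {"offset":[0.0005,-0.0009,0],"dr":[0,0,0]},
    {"offset":[0.0005,-0.0009,0.0007],"dr":[0,0,0]},
    {"offset":[0.0005,-0.0009,0.0014],"dr":[0,0,0]},
    {"offset":[0.0005,-0.0009,0.0014],"dr":[0,0,0]},
  ],
)

```text
time_s: 30.78
position: [0.3718, -0.2812, 0.0089]
tcp_rot: [[0.853, 0.521, 0.0], [0.521, -0.853, 0.0], [0.0, 0.0, -1.0]]
force: [-0.9, 0.3, 4.2]
opening: 0.528
grasp_force: 30.0
```

Contact. Release, rise, and move clear for a final check.

servo_tool(
  targets=[
    {"offset":[0,0,-0.0004],"dr":[0,0,0]},
    {"offset":[0,0,-0.0004],"dr":[0,0,0]},
    {"offset":[0,0,-0.0004],"dr":[0,0,0]},
    {"offset":[0,0,-0.0004],"dr":[0,0,0]},
    {"offset":[0,0,-0.0004],"dr":[0,0,0]},
    {"offset":[0,0,-0.015],"dr":[0,0,0]},
    {"offset":[0,0,-0.045],"dr":[0,0,0]},
    {"offset":[0,0,-0.08],"dr":[0,0,0]},
    {"offset":[0,0,-0.12],"dr":[0,0,0]},
    {"offset":[0,0,-0.16],"dr":[0,0,0]},
    {"offset":[0,0,-0.19],"dr":[0,0,0]},
  ],
  gripper=-1,
)

```text
time_s: 31.7
position: [0.3722, -0.2817, 0.2014]
tcp_rot: [[0.853, 0.522, 0.002], [0.522, -0.853, -0.002], [0.0, 0.003, -1.0]]
force: [1.1, -1.1, -0.0]
opening: 0.998
grasp_force: 0.0
```

servo_tool(
  targets=[
    {"offset":[-0.25,0.22,0],"dr":[0,0,0]},
    {"offset":[-0.25,0.22,0],"dr":[0,0,0]},
    {"offset":[-0.25,0.22,0],"dr":[0,0,0]},
    {"offset":[-0.25,0.22,0],"dr":[0,0,0]},
    {"offset":[-0.25,0.22,0],"dr":[0,0,0]},
    {"offset":[-0.25,0.22,0],"dr":[0,0,0]},
    {"offset":[-0.25,0.22,0],"dr":[0,0,0]},
    {"offset":[-0.25,0.22,0],"dr":[0,0,0]},
    {"offset":[-0.25,0.22,0],"dr":[0,0,0]},
    {"offset":[-0.25,0.22,0],"dr":[0,0,0]},
  ],
)

```text
time_s: 32.53
position: [0.2717, -0.6011, 0.1973]
tcp_rot: [[0.855, 0.519, -0.0], [0.519, -0.855, 0.001], [0.0, -0.001, -1.0]]
force: [-0.1, -0.0, -0.4]
opening: 0.996
grasp_force: 0.0
```

Run:
```python
from h import *
import json
E=json.load(open('est.json')); s=bot.read_state();print(s['position'],s['force'])
c=viewer.capture('scene');t=viewer.capture('top')
rows=[]
for cam in(t,c):
  r=[]
  for k in('large','small','square','oblong'):
    x,y,a0=E['saucer_'+k]; u,v=proj(cam,np.array([[x,y,.03]]))[0].astype(int); h=33
    im=cv2.resize(cam['color'][v-h:v+h,u-h:u+h,::-1],(200,200),interpolation=cv2.INTER_CUBIC); f=200/66
    D={'large':66,'small':46}; Z={'large':78,'small':56}
    for o,z0 in(('saucer_',0),('cup_',.006)):
      if o=='cup_': X=M[o+k]; X=X[len(X)//2:]; 
      else: X=M[o+k]
      M['q']=X; uv=proj(cam,place('q',[x,y,a0+(np.pi/2 if k=='square' else 0)],z0))
      cv2.polylines(im,[cv2.convexHull(((uv-[u-h,v-h]+.5)*f).round().astype(np.int32))],True,(0,0,255) if o=='cup_' else (255,0,0),1)
    r.append(im)
  rows.append(np.hstack(r))
cv2.imwrite('pics/f1.png',np.vstack(rows))
```

```text
[ 0.27173045 -0.60114038  0.19728526] [-0.05573746 -0.01481452 -0.43095855]
```

View pics/f1.png

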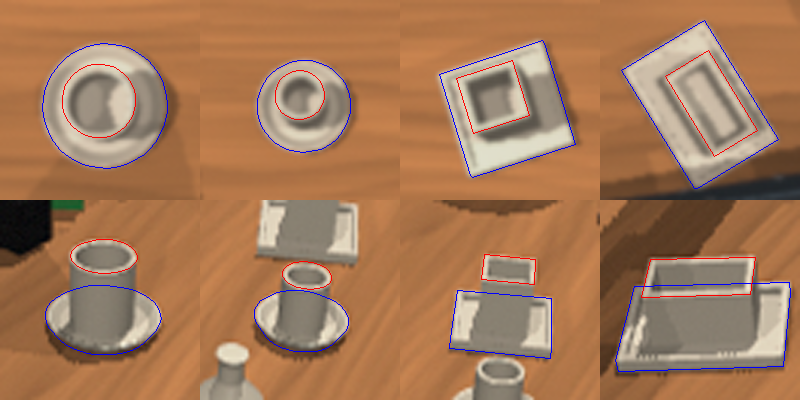

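The picture shows all four cups upright in their own saucers, with the square and oblong ones parallel. The small cup's rim in the top view (301,99) looks a little below the prediction (299,95), so I'll measure that.

Run:
```python
from h import *
import json
from scipy.ndimage import map_coordinates
E=json.load(open('est.json'))
def rim(cam,x,y,rings):
    g=cv2.GaussianBlur(cv2.cvtColor(cam['color'],cv2.COLOR_RGB2GRAY).astype(np.float32),(0,0),.7)
    best=(-1,)
    for dx in np.arange(-8,8.1,.5):
        for dy in np.arange(-8,8.1,.5):
            sc=0
            for d,z in rings:
                v=[]
                for e in(-3,3):
                    X=circ(d+e,z)/1000+[x+dx/1000,y+dy/1000,0]; uv=proj(cam,X); v.append(map_coordinates(g,[uv[:,1],uv[:,0]],order=1))
                sc+=np.abs(v[1]-v[0]).mean()
            if sc>best[0]: best=(sc,dx,dy)
    return [float(b) for b in best]
cams={n:viewer.capture(n) for n in('top','scene')}
for k,D,H,SD in(('large',66,78,118),('small',46,56,90)):
    x,y,_=E['saucer_'+k]
    for n,c in cams.items():
        print(k,n,'cup',rim(c,x,y,[(D,H+6),(D-10,H+6)]),'saucer',rim(c,x,y,[(SD,14)]))
```

```text
large top cup [43.465946197509766, -5.0, -3.0] saucer [19.352479934692383, -0.5, 1.5]
large scene cup [31.688034057617188, 0.0, -1.0] saucer [18.554784774780273, 2.0, -0.5]
small top cup [40.85289001464844, -6.5, -1.0] saucer [19.801301956176758, -0.5, 0.5]
small scene cup [36.18918991088867, 1.0, -1.5] saucer [22.556625366210938, 1.0, -1.0]
```

Run:
```python
from h import *
import json
E=json.load(open('est.json')); rows=[]
for n in('top','scene'):
  cam=viewer.capture(n); r=[]
  for k,D,H in(('large',66,84),('small',46,62)):
    x,y,_=E['saucer_'+k]; u,v=proj(cam,np.array([[x,y,.05]]))[0].astype(int); h=20
    im=cv2.resize(cam['color'][v-h:v+h,u-h:u+h,::-1],(300,300),interpolation=cv2.INTER_NEAREST)
    for d in(D,D-10):
      uv=(proj(cam,circ(d,H)/1000+[x,y,0])-[u-h,v-h]+.5)*7.5
      cv2.polylines(im,[uv.round().astype(np.int32)],True,(0,0,255),1)
    r.append(im)
  rows.append(np.hstack(r))
cv2.imwrite('pics/f2.png',np.vstack(rows))
```

```text
(no output)
```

View pics/f2.png

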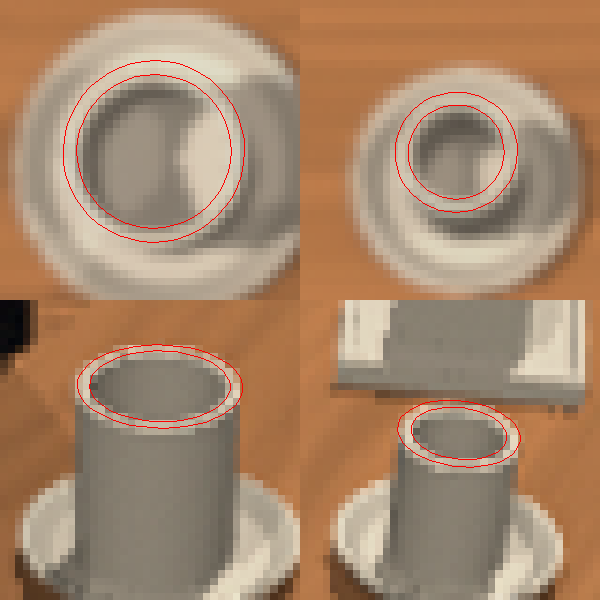

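The close crops show both round rims within about 1 pixel (2–3 mm) of the saucer centres in both views, which is good. The vase and bowl were never touched. Handing in.

```bash
python3 -c "
from rig import bot, viewer, ticket
print(ticket.hand_in())"
```

```text
the job is handed in; nothing more can be done
None
```

All four cups stand upright on their matching saucers, the round ones within about 2–3 mm of centre and the square and oblong ones parallel to theirs; I handed the job in about 33 s into the 112 s limit, but the hand-in returned no verdict.

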